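# Lock the push-and-turn safety cap on a lab bottle

### The job

Close the clear square bottle in the blue holder with its white winged safety cap from the green pad: set the cap on the orange collar, feel for the gaps, press it down against the spring and turn it clockwise until the lugs have caught, then let go so that it springs up, upright and locked. Press and turn firmly but never force it, down or against the end stop: more than 50 N between cap and bottle damages them. Leave everything else on the bench where it is.

Things in the scene. Friction and masses are not known exactly. Their poses are not given: they have to be found in the camera images.
- cap_center (a point): The loose white safety cap, upright on the green pad; point on its axis, half-way up its 51.5 mm. z up, x along its wing and lugs; a half turn gives the same cap. From 6.25 to 0.25 mm below the point: a disc 56 mm wide. Below it: a round plug 31 mm wide, its lowest 5 mm tapering to 23 mm at the foot, 25.75 mm below the point. 50 to 100 g.
- cap_wing (a point): Centre of the cap's white upright wing, by which it is gripped and turned: 50 mm long (x), 22 mm thick (y), 26 mm tall; it stands on the disc. 13 mm above cap_center, same axes.
- cap_lugs (a point): Point on the cap's axis at the mid-height of its two blue lugs, 17.75 mm below cap_center, same axes. The lugs stick out of the plug at +x and -x to 23 mm from the axis; each is 8 mm wide and 4 mm tall.
- bottle_mouth (a point): Centre of the top of the orange collar on the clear bottle (90 mm square, in a fixed blue holder 150 mm square; it cannot move). Bottle's axes, z up. The top is a flange 4 mm thick, 58 mm wide, bore 34 mm, with two opposite gaps 10 mm wide; lugs pass within 3 degrees of a gap's middle. The gaps lie on the bottle's x axis give or take 26 degrees: not measured, to be felt. The collar cannot turn.
- drop_level (a point): Where cap_center is when the lugs have just dropped into the gaps and the plug stands on the sprung seal: 14.75 mm above bottle_mouth, bottle's axes. With the plug in the bore but the lugs still resting on the flange it is 5 mm higher. From here down the spring takes 2 N and 1 N more per mm; 8.5 mm down (about 10.5 N) the disc meets the flange, hard.
- lock_level (a point): Where cap_center is when locked: 11.75 mm above bottle_mouth, bottle's axes. To lock: pressed at least 3 mm lower than this (8 N or more) the lugs clear a lip and the cap turns clockwise seen from above (the other way is blocked); 51 degrees from the gaps they are past the lip, at about 64 is a hard stop. Let go there, the spring lifts the lugs into pockets and it cannot turn back.
- pad_top (a point): Middle of the top of the green square pad, 110 mm square and 4 mm thick, fixed to the bench, on which the cap stands at the start. (Of the force between cap and bottle: the push down and the sideways pushes of both lugs add up; 1 N m against the end stop is about 50 N more.)
- beaker: Bystander: empty clear glass beaker, 68 mm wide, 85 mm tall; origin at the centre of its underside.
- well_plate: Bystander: clear 24-well plate with pink wells, 86 x 128 mm, 20 mm tall; origin at the centre of its underside.
- pipette_jar: Bystander: glass jar full of clear transfer pipettes, 72 mm wide, about 175 mm tall; origin at the centre of its underside.
- amber_bottle: Bystander: closed amber bottle with black cap, 68 mm wide, 150 mm tall; origin at the centre of its underside.
- tube_rack: Bystander: blue rack of capped tubes, 70 x 150 mm, 80 mm tall; origin at the centre of its underside.
- blue_cap: Bystander: plain round blue screw cap of another bottle, 40 mm wide, 25 mm tall, not for this bottle; origin at the centre of its underside.
- marker: Bystander: black marker pen lying on the bench, 14 mm thick, about 120 mm long; origin at the centre of its underside.
There are look-alikes about, which are no part of the job. Of the things shaped like the part that bears cap_center, the white one is meant.

How it is judged:
By the outcome, as a careful person would: the job done as asked, in the order asked, and still so for the second after the job is handed in, with the robot touching nothing.
It also fails if it takes over 72 s, if anything falls off the work surface, if the arm or the gripper's body presses on something with over 40 N, if the wrist force passes 120 N, or if a joint passes its speed limit or range.

### The arm

A 6-joint arm with a two-finger parallel gripper is mounted at the origin on the work surface. World frame = base frame: x ahead of the robot, y to its left, z up, the work surface at z = 0. Lengths are in mm, angles in rad, forces in N, time in s.
With the tool pointing down it reaches from about 350 to 975 mm from the base axis. Payload 7.1 kg.
Tool frame: the origin (TCP) lies at the very end of the fingers, on their centre line; the grasp point (between the pads) lies 19 mm behind it (ctrl.grip_point_offset is the distance from the TCP to the grasp point, in mm); x points along the fingers, y is the direction in which the jaws open and shut, and the axes are right-handed (so a half turn about x gives the same grasp; the last joint's range is limited). The gripper opens to 88 mm and grips with 3 to 60 N. Pads are 20 mm wide; open, the fingers measure 115 mm over their backs; the gripper's body (75 mm by 178 mm) begins 61 mm behind the grasp point.
Start: joints at [-1.295, 0.423, 1.63, -0, 1.089, -0.019], TCP at [181.611, -598.015, 222.675] pointing down, gripper open.
Joint ranges: [-3, 3], [-0.9, 2.11], [0.09, 2.58], [-1.31, 4.45], [0.11, 2.69], [-2.54, 2.54]. Speed limits (rad/s): [2.39, 2.39, 3.01, 3.14, 3.14, 3.14].

### API

Orientations are given as a rotation vector (axis times angle).
In Python, from workcell import ctrl, vision, workorder gives the robot as it stands.
- The arm moves only by the shell command python3 -m crank 'ROWS'. ROWS is JSON, a list of rows, each a list of 3 entries, a list of its own where there are three numbers: the shift along the tool's x, y, z in m, then the turn, a rotation vector about the tool's x, y, z in rad, then the finger opening in m, from 0 to 0.0878. In form: [[[dx, dy, dz], [wx, wy, wz], jaw], ...]. A call has exactly 8 rows; each row shifts and turns the commanded pose from where the row before left it, along the tool's axes as they then stand; what a row does not reach is not made up. A row lasts 1/12 s, in which the tool goes at most 41.7 mm and 7.16 degrees, less where a joint would pass 70% of its speed; a pose out of reach is approached as far as the arm can. A call with a gripper value outside its range is refused whole. The fingers move at their own pace and stop on an object; the grip force is fixed at half the most. Time passes only in rows, so rows that do not move let the fingers close, or fill a call up. It gives the time, the measured TCP pose, the force and the opening at its end, in the units of the state.
- ctrl.get_obs(): the state, without advancing time (a new reading comes with each control period).
- vision.get_image(name): name is "scene" or "top"; returns a dict with "img" (400x640x3 uint8, blue, green, red), "mtx" (3x3 intrinsics, pixels), "rvec" (rotation vector, rad) and "tvec" (3), from world to camera coordinates, as OpenCV has them. Camera axes: x right, y down, z forward; pixel columns grow to the right and rows downward; lengths in mm; the calibration is good to about 2 mm. A picture is of the moment at which its call begins. There is no depth.
- workorder.close_job(): hands the job in, once; it reports no verdict.
The state is a dict: "t": time; "qpos": joint angles; "qvel": joint speeds; "joint_torque": joint torques, N m; "ee_pos": TCP position; "orientation": TCP orientation; "ft_force": force on the tool from outside, world axes, zero at the start; "moment": the same for the moment, N m; "width": finger opening in mm.
Only numpy, scipy, OpenCV 4.12 (cv2) and the standard library are available. Lean on these libraries where they do the work, as an engineer would, in place of code of your own. Each camera call takes 0.05 s, during which the arm holds its last target.

## Working session

There is one attempt and no reset: what is moved stays moved. The work goes in short steps, Python scripts to look and compute and a shell command to move; the robot and the scene stay as the last step left them, time stands still between calls to the robot, and variables do not carry over. Pictures are saved under pics/ and viewed, and the job is handed in when it is done.

```bash
ls; mkdir -p pics; python3 - <<'E'
from workcell import ctrl, vision
import cv2, numpy as np
for n in("scene","top"):
    d=vision.get_image(n); cv2.imwrite(f"pics/{n}0.png",d["img"]); print(n,d["mtx"],d["rvec"],d["tvec"])
print(ctrl.get_obs())
E
```

```text
pics
scene [[470.40934183   0.         308.66381723]
 [  0.         470.40934183 199.48651385]
 [  0.           0.           1.        ]] [ 0.94423589  2.54086532 -0.99123537] [ 463.57485978 -191.32520095 1591.80236641]
top [[425.91869465   0.         315.1448976 ]
 [  0.         425.91869465 200.39722116]
 [  0.           0.           1.        ]] [ 2.17687903 -2.16284348  0.04000912] [  24.86720334  587.84350132 1282.89513014]
{'t': 0.1, 'qpos': array([-1.29501783e+00,  4.23741704e-01,  1.63062096e+00, -2.82407123e-05,
        1.08860319e+00, -1.89861031e-02]), 'qvel': array([-0.0005852 , -0.0017429 , -0.0025345 ,  0.00126098,  0.00116905,
        0.00055288]), 'joint_torque': array([ 7.02401439e-05, -5.45614350e+01, -2.74323142e+01,  6.45274390e-02,
        1.87859614e-02, -3.52837606e-05]), 'ee_pos': array([ 181.45821636, -597.54544087,  221.99071658]), 'orientation': array([ 2.06334926,  0.30778445, -2.06376782]), 'ft_force': array([ 0.22765378,  0.18140064, -0.0062978 ]), 'moment': array([-0.00649497, -0.01581966, -0.01487197]), 'width': 87.81029459966545}
```

View pics/scene0.png

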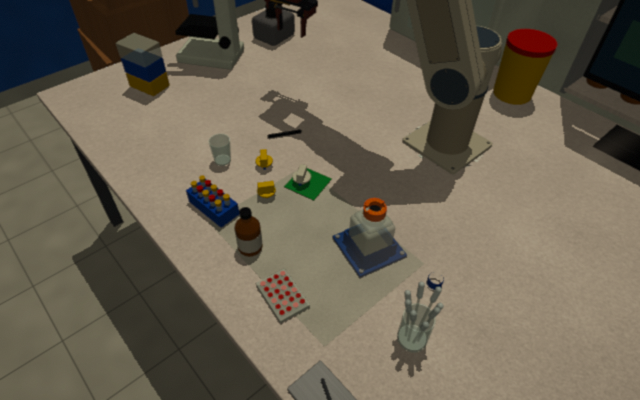

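View pics/top0.png

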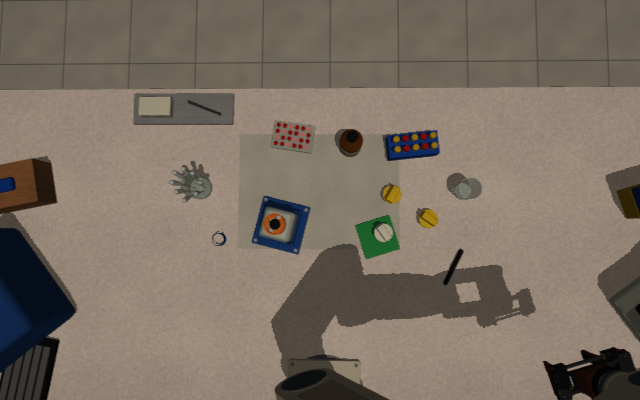

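The white cap sits on the green pad at top pixel (383,232), with two yellow look-alikes at (391,193) and (428,218). The bottle collar is at (275,224). I'll zoom in.

```bash
cat > h.py <<'E'
import cv2, numpy as np
from workcell import ctrl, vision
def cam(n):
    d=vision.get_image(n); return d
def ray(d,u,v,z):
    R,_=cv2.Rodrigues(np.array(d["rvec"],float)); t=np.array(d["tvec"],float).ravel()
    r=R.T@np.linalg.inv(d["mtx"])@np.array([u,v,1.]); c=-R.T@t
    return c+r*(z-c[2])/r[2]
def proj(d,P):
    return cv2.projectPoints(np.array(P,float).reshape(-1,3),np.array(d["rvec"],float),np.array(d["tvec"],float),d["mtx"],None)[0].reshape(-1,2)
def crop(d,x,y,w,h,s,fn):
    cv2.imwrite(fn,cv2.resize(d["img"][y:y+h,x:x+w],None,fx=s,fy=s,interpolation=cv2.INTER_CUBIC))
E
python3 - <<'E'
from h import *
d=cam("top"); a=d["img"]
c1=cv2.resize(a[192:262,245:315],None,fx=5.7,fy=5.7,interpolation=cv2.INTER_CUBIC)
c2=cv2.resize(a[202:272,345:415],None,fx=5.7,fy=5.7,interpolation=cv2.INTER_CUBIC)
cv2.imwrite("pics/tz.png",np.hstack([c1,c2]))
d=cam("scene");a=d["img"]
c1=cv2.resize(a[190:280,325:415],None,fx=4.4,fy=4.4,interpolation=cv2.INTER_CUBIC)
c2=cv2.resize(a[150:240,260:350],None,fx=4.4,fy=4.4,interpolation=cv2.INTER_CUBIC)
cv2.imwrite("pics/sz.png",np.hstack([c1,c2]))
E
```

```text
(no output)
```

View pics/tz.png

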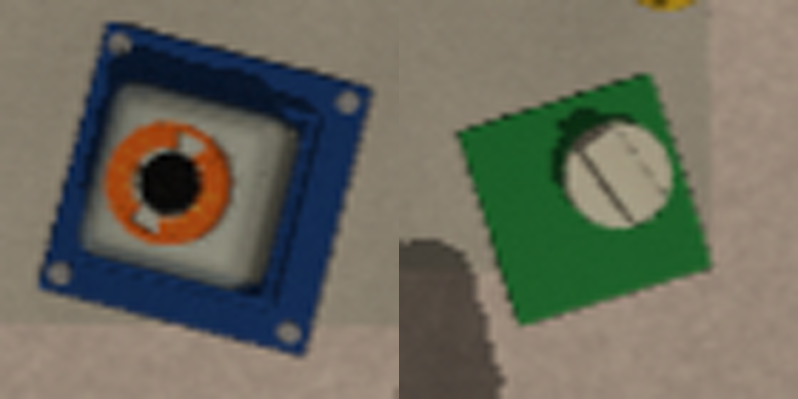

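View pics/sz.png

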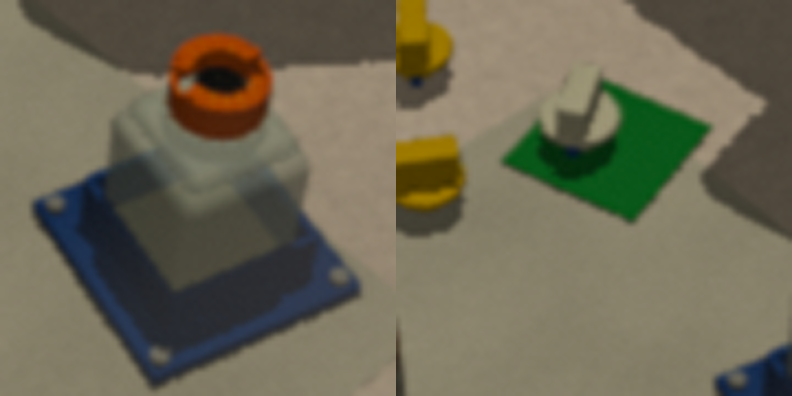

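```bash
cat > m.py <<'E'
from h import *
from scipy.optimize import least_squares
T=cam("top");S=cam("scene")
def up(p,x0,y0,s): return ((p[0]+.5)/s-.5+x0,(p[1]+.5)/s-.5+y0)
def circ(c,r,n=60):
    a=np.linspace(0,2*np.pi,n,endpoint=False); return np.c_[c[0]+r*np.cos(a),c[1]+r*np.sin(a),np.full(n,c[2])]
E
python3 - <<'E'
from m import *
for n in(T,S):
    print(np.round(proj(n,[[400,0,0],[500,0,0],[400,100,0]]),1))
# pad & holder corners in top
f=lambda L,x0,y0,z:np.round([ray(T,*up(p,x0,y0,5.7),z) for p in L],1)
print("pad",f([(650-399,74),(459-399,132),(520-399,325),(711-399,267)],345,202,4))
hol=f([(108,22),(372,90),(303,355),(40,288)],245,192,0); print("holder@z0",hol)
# collar triangulate from bore centre
pt=up((168.5,183),245,192,5.7); ps=up((219,78),325,190,4.4)
g=lambda X:np.r_[proj(T,X)[0]-pt,proj(S,X)[0]-ps]
r=least_squares(g,[400,100,100]);print("collar",r.x,r.fun)
# orange mask
for n in (T,S):
    h=cv2.cvtColor(n["img"],cv2.COLOR_BGR2HSV); m=cv2.inRange(h,(3,150,90),(15,255,255)); 
    k,l,st,c=cv2.connectedComponentsWithStats(m); print([ (st[i],c[i]) for i in range(1,k) if st[i][4]>60])
E
```

```text
[[324.2 261.8]
 [324.4 229.2]
 [291.8 261.4]]
[[362.1 199.7]
 [337.9 216.2]
 [386.7 218.9]]
pad [[ 546.3 -197.3    4. ]
 [ 514.3  -94.5    4. ]
 [ 411.1 -127.3    4. ]
 [ 443.  -229.4    4. ]]
holder@z0 [[603.8 190.9   0. ]
 [567.3  45.7   0. ]
 [423.3  81.9   0. ]
 [458.3 225.7   0. ]]
collar [513.25556104 135.43126631 163.64369067] [-0.10399274  0.09329208 -0.12753811 -0.00338528]
[(array([   0,  159,   36,   48, 1084], dtype=int32), array([ 17.28136531, 182.13560886])), (array([263, 213,  22,  22, 223], dtype=int32), array([274.03587444, 223.78475336]))]
[(array([363, 197,  24,  19, 238], dtype=int32), array([374.95798319, 206.40336134]))]
```

```bash
python3 - <<'E'
from m import *
c=np.array([513.2,135.6,163.6])
# unroll ring: hue/sat per angle
for n,nm in((T,"top"),(S,"scene")):
    img=cv2.cvtColor(n["img"],cv2.COLOR_BGR2HSV).astype(np.float32)
    acc=0
    for r in(20,22,24,26):
        P=circ(c,r,120);q=proj(n,P).astype(np.float32)
        s=cv2.remap(img[:,:,1],q[:,0].reshape(1,-1),q[:,1].reshape(1,-1),cv2.INTER_LINEAR)[0]; acc=acc+s/4
    print(nm);print([(i*3,int(acc[i])) for i in range(120) if acc[i]<200])
# cap fit overlay
cands=(491,-152,29.75)
def over(n,c,yaw,x0,y0,w,s):
    im=cv2.resize(n["img"][y0:y0+w,x0:x0+w],None,fx=s,fy=s,interpolation=cv2.INTER_CUBIC)
    def dr(P,col):
        q=(proj(n,P)-[x0,y0]+.5)*s-.5; cv2.polylines(im,[np.int32(np.round(q))],True,col,1)
    dr(circ([c[0],c[1],c[2]-.25],28),(0,0,255)); 
    R=np.array([[np.cos(yaw),-np.sin(yaw)],[np.sin(yaw),np.cos(yaw)]])
    for z in(0,26):
        B=np.array([[25,11],[-25,11],[-25,-11],[25,-11]])@R.T
        dr(np.c_[B+c[:2],np.full(4,c[2]+z)],(255,0,255) if z else (255,255,0))
    return im
# disc estimate
p=up((618-399,174),345,202,5.7); d=ray(T,*p,29.5); print("disc",d)
a=ray(T,*up((580-399,150),345,202,5.7),29.5);b=ray(T,*up((632-399,225),345,202,5.7),29.5);print(a,b,np.degrees(np.arctan2(*(b-a)[[1,0]])))
y=np.arctan2(*(b-a)[[1,0]])
cv2.imwrite("pics/o1.png",np.hstack([over(T,[d[0],d[1],29.75],y,360,207,50,8),over(S,[d[0],d[1],29.75],y,278,155,50,8)]))
E
```

```text
top
[(129, 199), (132, 169), (135, 132), (138, 115), (141, 114), (144, 114), (147, 115), (150, 119), (153, 118), (156, 118), (159, 109), (162, 117), (165, 134), (168, 159), (171, 196), (312, 188), (315, 150), (318, 111), (321, 85), (324, 79), (327, 73), (330, 72), (333, 71), (336, 76), (339, 82), (342, 95), (345, 119), (348, 150), (351, 189)]
scene
[(318, 186), (321, 171), (324, 155), (327, 145), (330, 138), (333, 131), (336, 137), (339, 149), (342, 165), (345, 183)]
disc [ 492.47029634 -176.70516302   29.5       ]
[ 504.96890757 -156.75372522   29.5       ] [ 465.71432622 -183.95793976   29.5       ] -145.27726209879165
```

View pics/o1.png

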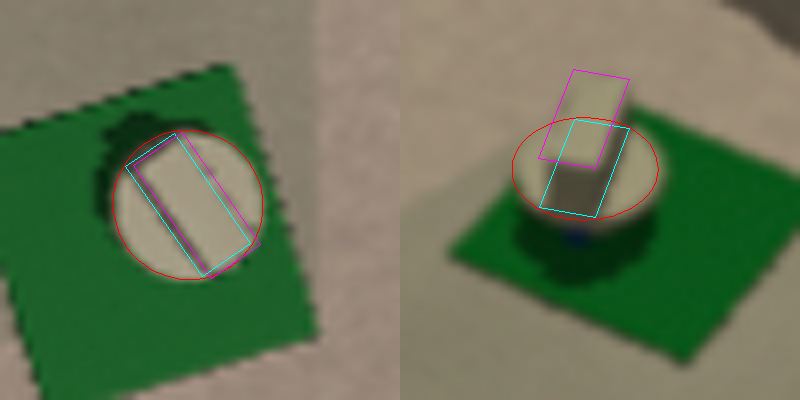

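```bash
cat >> h.py <<'E'
from scipy.spatial.transform import Rotation as Ro
def plan(target,yaw_y=None):
    """target TCP mm; yaw_y = desired world yaw (deg) of tool y. prints shift in tool axes (m), tilt, wx"""
    o=ctrl.get_obs(); R=Ro.from_rotvec(o["orientation"]).as_matrix()
    y=np.degrees(np.arctan2(R[1,1],R[0,1]))
    print("t",round(o["t"],2),"pos",np.round(o["ee_pos"],1),"tooly yaw",round(y,2),"x axis",np.round(R[:,0],4),"F",np.round(o["ft_force"],1),"M",np.round(o["moment"],2),"w",round(o["width"],1),"q",np.round(o["qpos"],2))
    print("shift tool m",np.round(R.T@(np.array(target)-o["ee_pos"])/1000,4))
    if yaw_y is not None:
        d=(yaw_y-y+180)%360-180; print("need yaw",round(d,2)," wx total",round(-np.radians(d),4), "alt wx", round(-np.radians(d-180*np.sign(d)),4))
        # tilt
        print("tilt rotvec for vertical (tool):",np.round(R.T@np.cross(R[:,0],[0,0,-1]),4))
    return R
E
python3 - <<'E'
from h import *
plan([492.5,-176.7,132],124.7)
E
```

```text
t 0.4 pos [ 181.6 -597.9  222.5] tooly yaw -73.11 x axis [-1.e-04  3.e-04 -1.e+00] F [-0.4 -0.3 -0. ] M [ 0.02  0.05 -0.02] w 87.8 q [-1.3   0.42  1.63 -0.    1.09 -0.02]
shift tool m [ 0.0906 -0.3127 -0.4199]
need yaw -162.19  wx total 2.8308 alt wx -0.3108
tilt rotvec for vertical (tool): [-0.      0.      0.0003]
```

```bash
python3 -m crank '[[[0,-0.02,-0.027],[0,0,0],0.06],[[0,-0.02,-0.027],[0,0,0],0.06],[[0,-0.02,-0.027],[0,0,0],0.06],[[0,-0.02,-0.027],[0,0,0],0.06],[[0,-0.02,-0.027],[0,0,0],0.06],[[0,-0.02,-0.027],[0,0,0],0.06],[[0,-0.02,-0.027],[0,0,0],0.06],[[0,-0.02,-0.027],[0,0,0],0.06]]'
python3 -m crank '[[[0,-0.02,-0.027],[0,0,0],0.06],[[0,-0.02,-0.027],[0,0,0],0.06],[[0,-0.02,-0.027],[0,0,0],0.06],[[0,-0.02,-0.027],[0,0,0],0.06],[[0,-0.02,-0.027],[0,0,0],0.06],[[0,-0.02,-0.027],[0,0,0],0.06],[[0,-0.02,-0.027],[0,0,0],0.06],[[0,0,0],[-0.1,0,0],0.06]]'
python3 -c "
from h import *
plan([492.5,-176.7,132],-55.3)"
```

```text
t: 1.07
ee_pos: [342.5, -380.8, 222.9]
orientation: [2.063, 0.306, -2.063]
ft_force: [0.5, -0.6, 0.3]
width: 60.1
t: 1.73
ee_pos: [484.9, -189.6, 223.0]
orientation: [2.006, 0.403, -2.002]
ft_force: [-0.2, -0.6, 0.5]
width: 60.0
t 1.73 pos [ 484.9 -189.6  223. ] tooly yaw -67.28 x axis [ 2.e-03  6.e-04 -1.e+00] F [-0.2 -0.6  0.5] M [-0.01  0.05  0.02] w 60.0 q [-0.4   0.27  1.86  0.    1.01  0.78]
shift tool m [ 0.091  -0.009  -0.0118]
need yaw 11.98  wx total -0.2091 alt wx 2.9325
tilt rotvec for vertical (tool): [-0.     -0.0021 -0.0002]
```

```bash
python3 -m crank '[[[0.02,-0.0045,-0.005],[0,0,0],0.06],[[0.02,-0.0045,-0.005],[0,0,0],0.06],[[0.025,0,0],[-0.1,0,0],0.06],[[0.025,0,0],[-0.1,0,0],0.06],[[0.015,0,0],[-0.01,0,0],0.06],[[0,0,0],[0,0,0],0.06],[[0,0,0],[0,0,0],0.06],[[0,0,0],[0,0,0],0.06]]'
python3 - <<'E'
from m import *
plan([492.5,-176.7,32],-55.3)
c1=cv2.resize(T["img"][192:272,340:430],None,fx=4.4,fy=4.4,interpolation=cv2.INTER_CUBIC)
c2=cv2.resize(S["img"][120:200,260:350],None,fx=4.4,fy=4.4,interpolation=cv2.INTER_CUBIC)
cv2.imwrite("pics/g1.png",np.hstack([c1,c2]))
E
```

```text
t: 2.4
ee_pos: [488.4, -181.4, 118.6]
orientation: [1.877, 0.584, -1.875]
ft_force: [0.1, -0.2, 0.1]
width: 59.9
t 2.5 pos [ 488.7 -181.5  119. ] tooly yaw -55.38 x axis [ 2.3e-03 -9.0e-04 -1.0e+00] F [-0.4 -1.1  0.2] M [-0.03 -0.07 -0.02] w 59.8 q [-0.38  0.42  1.93  0.    0.79  0.59]
shift tool m [ 0.087  -0.002  -0.0058]
need yaw 0.08  wx total -0.0014 alt wx 3.1402
tilt rotvec for vertical (tool): [-0.     -0.0014 -0.002 ]
```

View pics/g1.png

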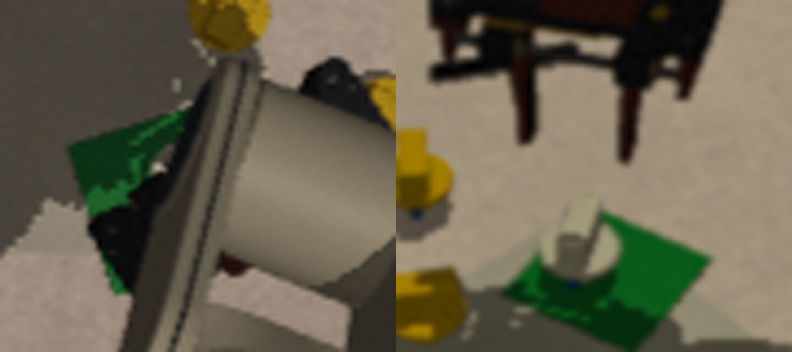

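The fingers are open above the wing, with one on each side. Descending in two stages.

```bash
python3 -m crank '[[[0,-0.001,-0.003],[0,0,0],0.06],[[0,-0.001,-0.003],[0,0,0],0.06],[[0.02,0,0],[0,0,0],0.06],[[0.02,0,0],[0,0,0],0.06],[[0.02,0,0],[0,0,0],0.06],[[0.015,0,0],[0,0,0],0.06],[[0,0,0],[0,0,0],0.06],[[0,0,0],[0,0,0],0.06]]'
python3 - <<'E'
from m import *
plan([492.5,-176.7,32.5],-55.3)
c1=cv2.resize(T["img"][192:272,340:430],None,fx=4.4,fy=4.4,interpolation=cv2.INTER_CUBIC)
c2=cv2.resize(S["img"][130:210,260:350],None,fx=4.4,fy=4.4,interpolation=cv2.INTER_CUBIC)
cv2.imwrite("pics/g2.png",np.hstack([c1,c2]))
E
```

```text
t: 3.17
ee_pos: [491.4, -175.8, 42.6]
orientation: [1.876, 0.586, -1.877]
ft_force: [0.7, -0.2, 0.8]
width: 60.1
t 3.27 pos [ 492.3 -176.2   43.7] tooly yaw -55.34 x axis [ 1.4e-03 -5.0e-04 -1.0e+00] F [ 0.2 -1.6  0.2] M [ 0.01 -0.01  0.02] w 60.0 q [-0.37  0.56  1.95  0.    0.63  0.6 ]
shift tool m [0.0112 0.0005 0.0001]
need yaw 0.04  wx total -0.0008 alt wx 3.1408
tilt rotvec for vertical (tool): [ 0.     -0.0008 -0.0012]
```

View pics/g2.png

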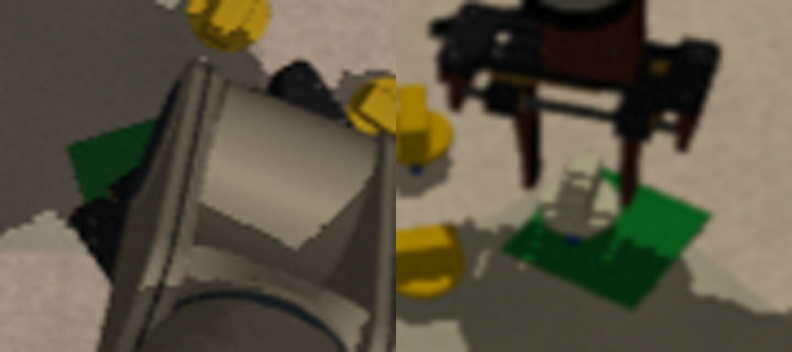

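```bash
python3 -m crank '[[[0.006,0.0003,0],[0,0,0],0.06],[[0.005,0,0],[0,0,0],0.06],[[0,0,0],[0,0,0],0.04],[[0,0,0],[0,0,0],0.03],[[0,0,0],[0,0,0],0.02],[[0,0,0],[0,0,0],0.01],[[0,0,0],[0,0,0],0],[[0,0,0],[0,0,0],0]]'
python3 -m crank '[[[0,0,0],[0,0,0],0],[[0,0,0],[0,0,0],0],[[0,0,0],[0,0,0],0],[[0,0,0],[0,0,0],0],[[-0.005,0,0],[0,0,0],0],[[-0.02,0,0],[0,0,0],0],[[-0.03,0,0],[0,0,0],0],[[-0.03,0,0],[0,0,0],0]]'
python3 - <<'E'
from m import *
plan([513.2,135.6,260],61)
c1=cv2.resize(T["img"][192:272,340:430],None,fx=4.4,fy=4.4,interpolation=cv2.INTER_CUBIC)
c2=cv2.resize(S["img"][120:200,260:350],None,fx=4.4,fy=4.4,interpolation=cv2.INTER_CUBIC)
cv2.imwrite("pics/g3.png",np.hstack([c1,c2]))
E
```

```text
t: 3.93
ee_pos: [491.8, -176.4, 31.8]
orientation: [1.876, 0.585, -1.876]
ft_force: [0.2, 0.4, -0.1]
width: 23.5
t: 4.6
ee_pos: [490.7, -175.9, 117.1]
orientation: [1.875, 0.587, -1.879]
ft_force: [1.1, -0.7, -0.5]
width: 22.0
t 4.7 pos [ 494.5 -177.3  120.9] tooly yaw -55.35 x axis [ 0.0071 -0.0027 -1.    ] F [ 0.7  0.2 -0.8] M [-0.08 -0.06 -0.02] w 21.5 q [-0.37  0.42  1.92  0.    0.79  0.6 ]
shift tool m [-0.1398 -0.2459 -0.1939]
need yaw 116.35  wx total -2.0307 alt wx 1.1109
tilt rotvec for vertical (tool): [ 0.     -0.0043 -0.0063]
```

View pics/g3.png

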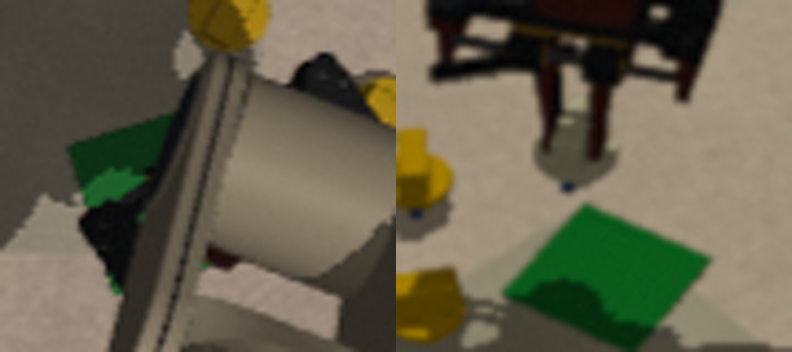

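```bash
python3 -m crank '[[[-0.035,0,0],[0,0,0],0],[[-0.035,0,0],[0,0,0],0],[[-0.035,0,0],[0,0,0],0],[[-0.035,0,0],[0,0,0],0],[[0,-0.0246,-0.0194],[0,0,0],0],[[0,-0.0246,-0.0194],[0,0,0],0],[[0,-0.0246,-0.0194],[0,0,0],0],[[0,-0.0246,-0.0194],[0,0,0],0]]'
python3 -m crank '[[[0,-0.0246,-0.0194],[0,0,0],0],[[0,-0.0246,-0.0194],[0,0,0],0],[[0,-0.0246,-0.0194],[0,0,0],0],[[0,-0.0246,-0.0194],[0,0,0],0],[[0,-0.0246,-0.0194],[0,0,0],0],[[0,-0.0246,-0.0194],[0,0,0],0],[[0,0,0],[-0.12,0,0],0],[[0,0,0],[-0.12,0,0],0]]'
python3 -m crank '[[[0,0,0],[-0.12,0,0],0],[[0,0,0],[-0.12,0,0],0],[[0,0,0],[-0.12,0,0],0],[[0,0,0],[-0.12,0,0],0],[[0,0,0],[-0.12,0,0],0],[[0,0,0],[-0.12,0,0],0],[[0,0,0],[-0.12,0,0],0],[[0,0,0],[-0.12,0,0],0]]'
python3 -m crank '[[[0,0,0],[-0.12,0,0],0],[[0,0,0],[-0.12,0,0],0],[[0,0,0],[-0.12,0,0],0],[[0,0,0],[-0.12,0,0],0],[[0,0,0],[-0.12,0,0],0],[[0,0,0],[-0.12,0,0],0],[[0,0,0],[-0.11,0,0],0],[[0,0,0],[0,0,0],0]]'
python3 - <<'E'
from m import *
plan([513.2,135.6,260],61)
c1=cv2.resize(T["img"][180:270,240:330],None,fx=4.4,fy=4.4,interpolation=cv2.INTER_CUBIC)
c2=cv2.resize(S["img"][130:250,315:435],None,fx=3.3,fy=3.3,interpolation=cv2.INTER_CUBIC)
cv2.imwrite("pics/g4.png",np.hstack([c1,c2]))
E
```

```text
t: 5.37
ee_pos: [499.0, -50.1, 256.2]
orientation: [1.876, 0.585, -1.877]
ft_force: [0.1, -0.1, -0.4]
width: 21.8
t: 6.03
ee_pos: [510.9, 138.1, 255.7]
orientation: [1.714, 0.78, -1.717]
ft_force: [-1.0, 0.1, -0.3]
width: 21.8
t: 6.7
ee_pos: [510.9, 136.2, 255.7]
orientation: [1.03, 1.314, -1.032]
ft_force: [-0.2, 0.5, -1.0]
width: 21.9
t: 7.37
ee_pos: [510.9, 136.2, 255.8]
orientation: [0.394, 1.536, -0.395]
ft_force: [1.0, 0.6, -1.2]
width: 21.7
t 7.47 pos [511.1 136.3 256.1] tooly yaw 60.76 x axis [-1.e-03 -2.e-04 -1.e+00] F [-1.2 -0.1 -0.6] M [ 0.05 -0.19  0.04] w 22.1 q [ 0.24  0.24  1.81  0.    1.09 -0.82]
shift tool m [-0.004   0.0004  0.0022]
need yaw 0.24  wx total -0.0042 alt wx 3.1374
tilt rotvec for vertical (tool): [-0.     -0.0008  0.0007]
```

View pics/g4.png

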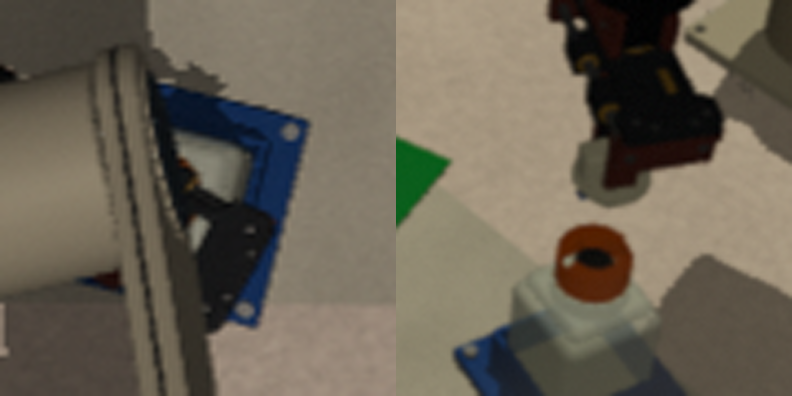

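```bash
python3 - <<'E'
from m import *
o=ctrl.get_obs(); p=o["ee_pos"]; print(p)
x0,y0,w,s=355,150,75,8
im=cv2.resize(S["img"][y0:y0+w,x0-5:x0+w-5],None,fx=s,fy=s,interpolation=cv2.INTER_CUBIC)
for c,r,col in(((p[0],p[1],p[2]-2.4),28,(0,0,255)),((p[0],p[1],p[2]-8.4),28,(0,255,0)),((513.2,135.6,163.6),29,(255,0,0)),((513.2,135.6,163.6),17,(255,255,0))):
    q=(proj(S,circ(c,r))-[x0-5,y0]+.5)*s-.5; cv2.polylines(im,[np.int32(np.round(q))],True,col,1)
cv2.imwrite("pics/o2.png",im)
E
```

```text
[511.24048218 136.31685598 256.31350224]
```

View pics/o2.png

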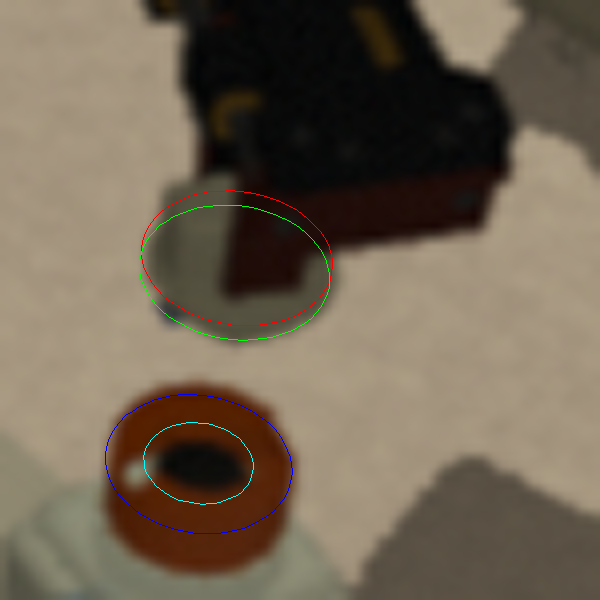

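```bash
python3 - <<'E'
from m import *
x0,y0,s=350,150,8
u=lambda a:(a+.5)/s-.5
obs=np.array([x0+u(105),x0+u(291),y0+u(383)])
pt=np.array(up((168.5,183),245,192,5.7))
def g(X):
    q=proj(S,circ(X,29,180)); t=proj(T,X)[0]
    return np.r_[q[:,0].min()-obs[0],q[:,0].max()-obs[1],q[:,1].min()-obs[2],t-pt]
r=least_squares(g,[513,135,164]);print(r.x,r.fun)
E
```

```text
[513.25732936 134.7487375  168.19070707] [-0.11605217  0.02584904  0.00073131 -0.06939995  0.06912103]
```

```bash
python3 -m crank '[[[0.014,0.0001,0.0022],[0,0,0],0],[[0.014,0,0],[0,0,0],0],[[0.014,0,0],[0,0,0],0],[[0.01,0,0],[0,0,0],0],[[0.004,0,0],[0,0,0],0],[[0,0,0],[0,0,0],0],[[0,0,0],[0,0,0],0],[[0,0,0],[0,0,0],0]]'
python3 - <<'E'
from m import *
plan([513.2,135.2,188],61)
x0,y0,w,s=335,165,75,8
im=cv2.resize(S["img"][y0:y0+w,x0:x0+w],None,fx=s,fy=s,interpolation=cv2.INTER_CUBIC)
cv2.imwrite("pics/o3.png",im)
E
```

```text
t: 8.33
ee_pos: [513.9, 135.5, 201.4]
orientation: [0.398, 1.533, -0.397]
ft_force: [-0.1, -0.3, 0.3]
width: 22.1
t 8.43 pos [513.9 135.5 201.4] tooly yaw 60.96 x axis [ 1.4e-03  3.0e-04 -1.0e+00] F [ 0.1 -0.7 -0.3] M [ 0.06 -0.11 -0.01] w 22.1 q [ 0.24  0.31  1.85  0.    0.97 -0.83]
shift tool m [ 0.0134 -0.0006 -0.0005]
need yaw 0.04  wx total -0.0007 alt wx 3.1409
tilt rotvec for vertical (tool): [ 0.     0.001 -0.001]
```

View pics/o3.png

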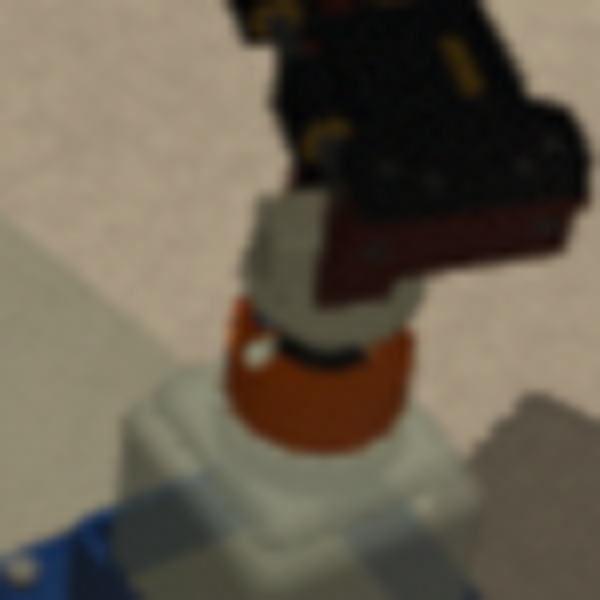

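The cap hangs right over the collar; its lug at about (258,318) in this crop is near the gap at (262,352). I'll lower it gently and feel for contact.

```bash
python3 -m crank '[[[0.001,-0.0005,-0.0004],[0,0,0],0],[[0.001,0,0],[0,0,0],0],[[0.001,0,0],[0,0,0],0],[[0.001,0,0],[0,0,0],0],[[0.001,0,0],[0,0,0],0],[[0.001,0,0],[0,0,0],0],[[0.001,0,0],[0,0,0],0],[[0,0,0],[0,0,0],0]]'
python3 -m crank '[[[0.001,0,0],[0,0,0],0],[[0.001,0,0],[0,0,0],0],[[0.001,0,0],[0,0,0],0],[[0.001,0,0],[0,0,0],0],[[0,0,0],[0,0,0],0],[[0,0,0],[0,0,0],0],[[0,0,0],[0,0,0],0],[[0,0,0],[0,0,0],0]]'

```

```text
t: 9.1
ee_pos: [512.7, 135.1, 193.4]
orientation: [0.397, 1.534, -0.397]
ft_force: [0.1, -0.6, -0.7]
width: 21.7
t: 9.77
ee_pos: [512.8, 135.1, 189.7]
orientation: [0.397, 1.534, -0.397]
ft_force: [0.6, 0.5, -0.7]
width: 21.9
```

```bash
python3 -m crank '[[[0.001,0,0],[0,0,0],0],[[0.001,0,0],[0,0,0],0],[[0.001,0,0],[0,0,0],0],[[0,0,0],[0,0,0],0],[[0,0,0],[0,0,0],0],[[0,0,0],[0,0,0],0],[[0,0,0],[0,0,0],0],[[0,0,0],[0,0,0],0]]'

```

```text
t: 10.43
ee_pos: [512.8, 135.1, 186.7]
orientation: [0.397, 1.534, -0.397]
ft_force: [-0.4, -0.9, 1.1]
width: 22.0
```

```bash
python3 -m crank '[[[0.001,0,0],[0,0,0],0],[[0.001,0,0],[0,0,0],0],[[0,0,0],[0,0,0],0],[[0,0,0],[0,0,0],0],[[0,0,0],[0,0,0],0],[[0,0,0],[0,0,0],0],[[0,0,0],[0,0,0],0],[[0,0,0],[0,0,0],0]]'
python3 -c "
from h import *
import time
plan([513.2,135.2,188],61)"
```

```text
t: 11.1
ee_pos: [512.8, 135.1, 184.7]
orientation: [0.397, 1.534, -0.397]
ft_force: [-1.4, 0.3, 3.2]
width: 21.7
t 11.1 pos [512.8 135.1 184.7] tooly yaw 60.96 x axis [ 1.e-04  0.e+00 -1.e+00] F [-1.4  0.3  3.2] M [-0.06  0.07  0.02] w 21.7 q [ 0.24  0.34  1.87  0.    0.94 -0.83]
shift tool m [-0.0033  0.0002  0.0003]
need yaw 0.04  wx total -0.0007 alt wx 3.1409
tilt rotvec for vertical (tool): [-0.      0.0001 -0.0001]
```

```bash
python3 -m crank '[[[0.0005,0,0],[0,0,0],0],[[0.0005,0,0],[0,0,0],0],[[0.0005,0,0],[0,0,0],0],[[0.0005,0,0],[0,0,0],0],[[0,0,0],[0,0,0],0],[[0,0,0],[0,0,0],0],[[0,0,0],[0,0,0],0],[[0,0,0],[0,0,0],0]]'
python3 - <<'E'
from m import *
plan([513.2,135.2,188],61)
x0,y0,w,s=335,165,75,8
im=cv2.resize(S["img"][y0:y0+w,x0:x0+w],None,fx=s,fy=s,interpolation=cv2.INTER_CUBIC)
cv2.imwrite("pics/o4.png",im)
E
```

```text
t: 11.77
ee_pos: [512.9, 135.1, 182.8]
orientation: [0.397, 1.534, -0.397]
ft_force: [-0.8, -1.3, 6.5]
width: 21.8
t 11.87 pos [512.9 135.1 182.8] tooly yaw 60.96 x axis [ 2.e-04  0.e+00 -1.e+00] F [-0.6 -0.8  5.2] M [-0.1   0.17 -0.01] w 21.9 q [ 0.24  0.34  1.87 -0.    0.93 -0.83]
shift tool m [-0.0052  0.0002  0.0002]
need yaw 0.04  wx total -0.0006 alt wx 3.141
tilt rotvec for vertical (tool): [ 0.      0.0002 -0.0001]
```

View pics/o4.png

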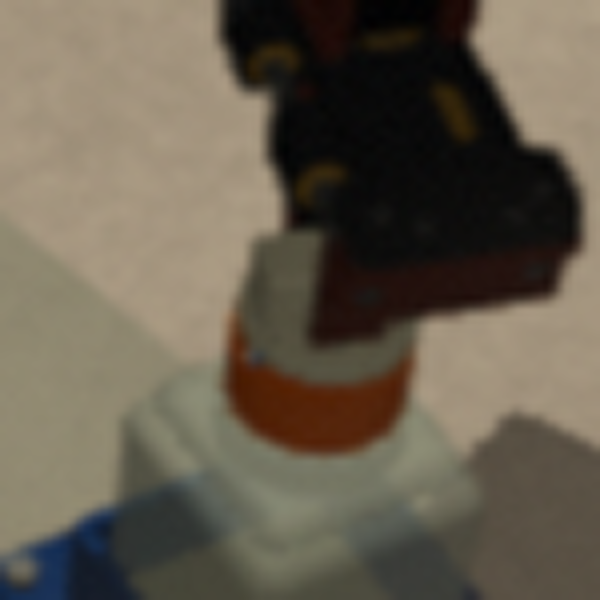

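Force is rising about 1 N/mm and the lug is visible in the gap at (256,355), so the lugs have dropped and the cap stands on the spring. Next I press to about 9 N.

```bash
python3 -m crank '[[[0.0005,0,0],[0,0,0],0],[[0.0005,0,0],[0,0,0],0],[[0.0005,0,0],[0,0,0],0],[[0.0005,0,0],[0,0,0],0],[[0.0005,0,0],[0,0,0],0],[[0.0005,0,0],[0,0,0],0],[[0,0,0],[0,0,0],0],[[0,0,0],[0,0,0],0]]'
python3 -c "
from h import *
for i in range(6):
    cam('top'); o=ctrl.get_obs(); print(o['ee_pos'].round(2),o['ft_force'].round(2),o['moment'].round(2))"
```

```text
t: 12.53
ee_pos: [512.9, 135.1, 180.1]
orientation: [0.397, 1.534, -0.397]
ft_force: [-2.5, -0.4, 9.1]
width: 21.6
[512.91 135.14 180.09] [-2.99 -1.2   8.16] [-0.15  0.36 -0.07]
[512.89 135.15 180.07] [-1.84 -0.73  8.98] [-0.16  0.37 -0.01]
[512.9  135.13 180.08] [-3.14 -0.6   7.71] [-0.11  0.32 -0.07]
[512.9  135.14 180.1 ] [-2.16 -1.1   8.02] [-0.18  0.3   0.05]
[512.89 135.13 180.07] [-1.6  -0.6   7.89] [-0.14  0.33  0.05]
[512.88 135.12 180.07] [-2.02 -0.17  7.13] [-0.17  0.38  0.03]
```

```bash
python3 -m crank '[[[0.0005,-0.0002,-0.0005],[0,0,0],0],[[0,0,0],[0,0,0],0],[[0,0,0],[0,0,0],0],[[0,0,0],[0,0,0],0],[[0,0,0],[0,0,0],0],[[0,0,0],[0,0,0],0],[[0,0,0],[0,0,0],0],[[0,0,0],[0,0,0],0]]'
python3 -c "
from h import *
a=[]
for i in range(6):
    cam('top'); o=ctrl.get_obs(); a.append(np.r_[o['ee_pos'],o['ft_force'],o['moment']])
print(np.mean(a,0).round(2))"
```

```text
t: 13.5
ee_pos: [512.8, 135.2, 179.8]
orientation: [0.397, 1.533, -0.397]
ft_force: [-0.8, -1.4, 8.5]
width: 21.7
[ 5.1283e+02  1.3515e+02  1.7978e+02 -1.3700e+00 -1.7300e+00  8.5700e+00
 -2.5000e-01  1.4000e-01  1.0000e-02]
```

```bash
python3 -m crank '[[[0,0,0],[0.04,0,0],0],[[0,0,0],[0.04,0,0],0],[[0,0,0],[0.04,0,0],0],[[0,0,0],[0.04,0,0],0],[[0,0,0],[0,0,0],0],[[0,0,0],[0,0,0],0],[[0,0,0],[0,0,0],0],[[0,0,0],[0,0,0],0]]'
cat > chk.py <<'E'
from h import *
a=[]
for i in range(5):
    cam('top'); o=ctrl.get_obs(); a.append(np.r_[o['ee_pos'],o['ft_force'],o['moment']])
print(np.mean(a,0).round(2)); plan([513,135,180],61)
E
python3 chk.py
```

```text
t: 14.47
ee_pos: [513.2, 135.4, 179.9]
orientation: [0.523, 1.505, -0.521]
ft_force: [-0.4, -0.3, 9.2]
width: 21.7
[ 5.1322e+02  1.3543e+02  1.7993e+02 -6.8000e-01 -4.3000e-01  7.9300e+00
 -6.0000e-02 -3.0000e-02 -2.0000e-02]
t 14.72 pos [513.2 135.4 179.9] tooly yaw 51.79 x axis [ 2.1e-03  5.0e-04 -1.0e+00] F [-0.9 -0.   8. ] M [-0.1  -0.03 -0.03] w 21.7 q [ 0.24  0.34  1.87  0.    0.92 -0.67]
shift tool m [-0.0001 -0.0005  0.0001]
need yaw 9.21  wx total -0.1607 alt wx 2.9809
tilt rotvec for vertical (tool): [-0.      0.0014 -0.0018]
```

```bash
python3 -m crank '[[[0.0003,0,0],[0.04,0,0],0],[[0,0,0],[0.04,0,0],0],[[0,0,0],[0.04,0,0],0],[[0,0,0],[0.04,0,0],0],[[0,0,0],[0.04,0,0],0],[[0,0,0],[0.04,0,0],0],[[0,0,0],[0,0,0],0],[[0,0,0],[0,0,0],0]]'
python3 chk.py
python3 -m crank '[[[0,0,0],[0.04,0,0],0],[[0,0,0],[0.04,0,0],0],[[0,0,0],[0.04,0,0],0],[[0,0,0],[0.04,0,0],0],[[0,0,0],[0.04,0,0],0],[[0,0,0],[0.04,0,0],0],[[0,0,0],[0,0,0],0],[[0,0,0],[0,0,0],0]]'
python3 chk.py
```

```text
t: 15.38
ee_pos: [513.4, 135.5, 179.7]
orientation: [0.709, 1.45, -0.706]
ft_force: [-0.5, 0.3, 8.6]
width: 21.7
[ 5.1339e+02  1.3548e+02  1.7973e+02 -2.0000e-01 -5.0000e-02  8.4300e+00
 -4.0000e-02 -6.0000e-02 -3.0000e-02]
t 15.63 pos [513.4 135.5 179.7] tooly yaw 38.04 x axis [ 2.5e-03  7.0e-04 -1.0e+00] F [-0.1 -0.8  8.2] M [-0.05 -0.02 -0.03] w 21.8 q [ 0.24  0.34  1.87  0.    0.92 -0.43]
shift tool m [-0.0003 -0.0006  0.0002]
need yaw 22.96  wx total -0.4007 alt wx 2.7409
tilt rotvec for vertical (tool): [-0.      0.001  -0.0024]
t: 16.3
ee_pos: [513.4, 135.5, 179.7]
orientation: [0.893, 1.379, -0.89]
ft_force: [1.0, -0.5, 8.8]
width: 21.9
[ 5.1341e+02  1.3549e+02  1.7973e+02  7.0000e-02 -6.0000e-02  8.5100e+00
 -4.0000e-02 -3.0000e-02 -6.0000e-02]
t 16.55 pos [513.4 135.5 179.7] tooly yaw 24.29 x axis [ 2.6e-03  7.0e-04 -1.0e+00] F [ 0.7 -0.6  8.3] M [-0.07 -0.04 -0.04] w 21.6 q [ 0.24  0.34  1.87  0.    0.92 -0.19]
shift tool m [-0.0003 -0.0006  0.0003]
need yaw 36.71  wx total -0.6407 alt wx 2.5008
tilt rotvec for vertical (tool): [-0.      0.0004 -0.0026]
```

```bash
python3 -m crank '[[[0,0,0],[0.04,0,0],0],[[0,0,0],[0.04,0,0],0],[[0,0,0],[0.04,0,0],0],[[0,0,0],[0.04,0,0],0],[[0,0,0],[0.04,0,0],0],[[0,0,0],[0.04,0,0],0],[[0,0,0],[0,0,0],0],[[0,0,0],[0,0,0],0]]'
python3 chk.py
python3 -m crank '[[[0,0,0],[0.02,0,0],0],[[0,0,0],[0.02,0,0],0],[[0,0,0],[0.02,0,0],0],[[0,0,0],[0.02,0,0],0],[[0,0,0],[0.02,0,0],0],[[0,0,0],[0.02,0,0],0],[[0,0,0],[0,0,0],0],[[0,0,0],[0,0,0],0]]'
python3 chk.py
```

```text
t: 17.22
ee_pos: [513.4, 135.5, 179.7]
orientation: [1.074, 1.289, -1.071]
ft_force: [-0.5, -0.6, 8.7]
width: 22.1
[ 5.1342e+02  1.3550e+02  1.7973e+02 -1.1000e-01 -2.3000e-01  8.5900e+00
 -3.0000e-02 -4.0000e-02 -1.0000e-02]
t 17.47 pos [513.4 135.5 179.8] tooly yaw 10.54 x axis [ 2.7e-03  7.0e-04 -1.0e+00] F [-0.2  0.   8.5] M [-0.02 -0.06 -0.01] w 21.5 q [0.24 0.34 1.87 0.   0.92 0.05]
shift tool m [-0.0002 -0.0005  0.0004]
need yaw 50.46  wx total -0.8807 alt wx 2.2609
tilt rotvec for vertical (tool): [ 0.     -0.0002 -0.0027]
t: 18.13
ee_pos: [513.4, 135.5, 179.8]
orientation: [1.164, 1.237, -1.16]
ft_force: [-0.9, 0.4, 9.1]
width: 22.3
[ 5.1340e+02  1.3550e+02  1.7973e+02 -2.3000e-01 -2.3000e-01  8.1300e+00
 -2.0000e-02 -3.0000e-02  0.0000e+00]
t 18.38 pos [513.4 135.5 179.7] tooly yaw 3.67 x axis [ 2.6e-03  7.0e-04 -1.0e+00] F [ 0.5 -0.1  8.2] M [-0.03 -0.01  0.01] w 21.6 q [0.24 0.34 1.87 0.   0.92 0.17]
shift tool m [-0.0003 -0.0004  0.0005]
need yaw 57.33  wx total -1.0007 alt wx 2.1409
tilt rotvec for vertical (tool): [ 0.     -0.0005 -0.0026]
```

```bash
python3 -m crank '[[[-0.0005,0,0],[0,0,0],0],[[-0.0005,0,0],[0,0,0],0],[[-0.0005,0,0],[0,0,0],0],[[-0.0005,0,0],[0,0,0],0],[[-0.0005,0,0],[0,0,0],0],[[-0.0005,0,0],[0,0,0],0],[[-0.0005,0,0],[0,0,0],0],[[0,0,0],[0,0,0],0]]'
python3 chk.py
```

```text
t: 19.05
ee_pos: [513.4, 135.5, 183.0]
orientation: [1.164, 1.237, -1.16]
ft_force: [0.8, -0.4, 5.2]
width: 21.6
[ 5.1340e+02  1.3550e+02  1.8293e+02  9.1000e-01 -1.0000e-01  5.0300e+00
  2.0000e-02 -2.7000e-01 -2.0000e-02]
t 19.3 pos [513.4 135.5 182.9] tooly yaw 3.66 x axis [ 2.5e-03  7.0e-04 -1.0e+00] F [-0.2 -0.1  4.6] M [ 0.03 -0.24 -0.04] w 22.1 q [0.24 0.34 1.87 0.   0.93 0.17]
shift tool m [ 0.0029 -0.0004  0.0005]
need yaw 57.34  wx total -1.0007 alt wx 2.1409
tilt rotvec for vertical (tool): [ 0.     -0.0005 -0.0026]
```

```bash
python3 -m crank '[[[-0.0003,0,0],[0,0,0],0],[[0,0,0],[0,0,0],0],[[-0.0003,0,0],[0,0,0],0],[[0,0,0],[0,0,0],0],[[-0.0003,0,0],[0,0,0],0],[[0,0,0],[0,0,0],0],[[0,0,0],[0,0,0],0],[[0,0,0],[0,0,0],0]]'
python3 chk.py|head -2
python3 -m crank '[[[-0.0003,0,0],[0,0,0],0],[[0,0,0],[0,0,0],0],[[-0.0003,0,0],[0,0,0],0],[[0,0,0],[0,0,0],0],[[0,0,0],[0,0,0],0],[[0,0,0],[0,0,0],0],[[0,0,0],[0,0,0],0],[[0,0,0],[0,0,0],0]]'
python3 chk.py|head -2
```

```text
t: 19.97
ee_pos: [512.6, 135.3, 183.4]
orientation: [1.162, 1.238, -1.161]
ft_force: [2.5, -0.3, 5.6]
width: 22.1
[ 5.1259e+02  1.3526e+02  1.8343e+02  3.0200e+00  6.0000e-01  4.7200e+00
  1.5000e-01 -7.3000e-01 -2.0000e-02]
t: 20.88
ee_pos: [512.5, 135.2, 183.7]
orientation: [1.162, 1.238, -1.162]
ft_force: [5.5, 1.2, 1.3]
width: 21.7
[ 5.1250e+02  1.3524e+02  1.8372e+02  5.0300e+00  1.5500e+00  1.4200e+00
  2.5000e-01 -1.0700e+00 -3.0000e-02]
```

The spring force fell away about 4 mm up, so the lugs are stopped in the pockets. I'll ease down a touch, let go and retreat.

```bash
python3 -m crank '[[[0.0004,0,0],[0,0,0],0],[[0,0,0],[0,0,0],0],[[0,0,0],[0,0,0],0.024],[[0,0,0],[0,0,0],0.03],[[0,0,0],[0,0,0],0.04],[[0,0,0],[0,0,0],0.05],[[0,0,0],[0,0,0],0.05],[[0,0,0],[0,0,0],0.05]]'
python3 chk.py|head -2
python3 -m crank '[[[-0.005,0,0],[0,0,0],0.05],[[-0.01,0,0],[0,0,0],0.05],[[-0.03,0,0],[0,0,0],0.05],[[-0.03,0,0],[0,0,0],0.05],[[-0.03,0,0],[0,0,0],0.05],[[-0.03,0,0],[0,0,0],0.05],[[0,0,0],[0,0,0],0.05],[[0,0,0],[0,0,0],0.05]]'
python3 - <<'E'
from m import *
plan([513,135,180],61)
x0,y0,w,s=335,165,75,8
im=cv2.resize(S["img"][y0:y0+w,x0:x0+w],None,fx=s,fy=s,interpolation=cv2.INTER_CUBIC)
cv2.imwrite("pics/f1.png",im)
E
```

```text
t: 21.8
ee_pos: [511.7, 135.1, 183.1]
orientation: [1.161, 1.24, -1.163]
ft_force: [0.3, 0.1, 0.2]
width: 49.9
[ 5.1207e+02  1.3514e+02  1.8336e+02 -1.0000e-01 -2.8000e-01 -1.7000e-01
 -2.0000e-02 -1.0000e-01  2.0000e-02]
t: 22.72
ee_pos: [513.3, 135.4, 321.2]
orientation: [1.165, 1.236, -1.158]
ft_force: [0.1, 0.3, 0.2]
width: 50.1
t 22.82 pos [511.7 135.1 318.2] tooly yaw 3.67 x axis [-6.e-04 -2.e-04 -1.e+00] F [ 0.8 -0.9 -0.4] M [-0.04 -0.05 -0.01] w 49.8 q [ 0.24  0.18  1.74 -0.    1.22  0.17]
shift tool m [1.382e-01 1.400e-03 1.000e-04]
need yaw 57.33  wx total -1.0006 alt wx 2.141
tilt rotvec for vertical (tool): [0.     0.0001 0.0006]
```

View pics/f1.png

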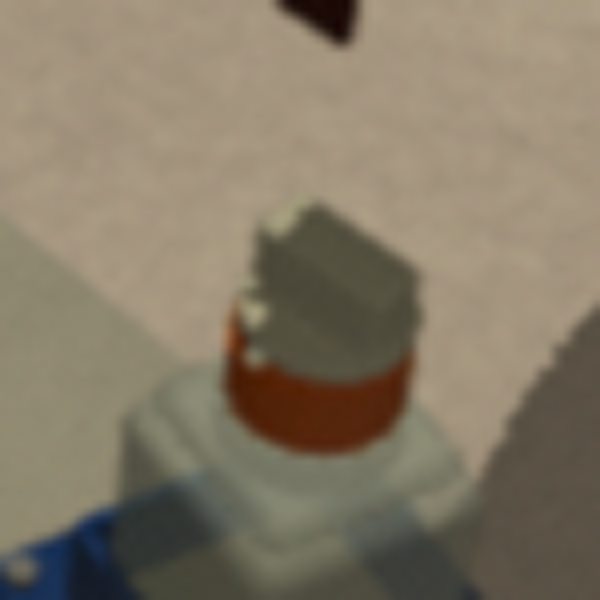

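```bash
python3 -m crank '[[[0,0,0.03],[0,0,0],0.05],[[0,0,0.03],[0,0,0],0.05],[[0,0,0.03],[0,0,0],0.05],[[0,0,0.03],[0,0,0],0.05],[[0,0,0.03],[0,0,0],0.05],[[0,0,0.03],[0,0,0],0.05],[[0,0,0.03],[0,0,0],0.05],[[0,0,0.03],[0,0,0],0.05]]'
python3 - <<'E'
from m import *
def over(n,c,yaw,x0,y0,w,s):
    im=cv2.resize(n["img"][y0:y0+w,x0:x0+w],None,fx=s,fy=s,interpolation=cv2.INTER_CUBIC)
    raw=im.copy()
    def dr(P,col):
        q=(proj(n,P)-[x0,y0]+.5)*s-.5; cv2.polylines(im,[np.int32(np.round(q))],True,col,1)
    dr(circ([c[0],c[1],c[2]-.25],28),(0,0,255))
    R=np.array([[np.cos(yaw),-np.sin(yaw)],[np.sin(yaw),np.cos(yaw)]])
    for z in(0,26):
        B=np.array([[25,11],[-25,11],[-25,-11],[25,-11]])@R.T
        dr(np.c_[B+c[:2],np.full(4,c[2]+z)],(255,0,255) if z else (255,255,0))
    return np.vstack([raw,im])
y=np.radians(93.67);c=[512.8,135.3,181.3]
cv2.imwrite("pics/f2.png",np.hstack([over(T,c,y,250,198,50,6),over(S,c,y,350,180,50,6)]))
cv2.imwrite("pics/f3.png",T["img"])
E
```

```text
t: 23.48
ee_pos: [526.6, -105.6, 316.8]
orientation: [1.161, 1.242, -1.164]
ft_force: [0.3, 0.5, -1.2]
width: 50.1
```

View pics/f2.png

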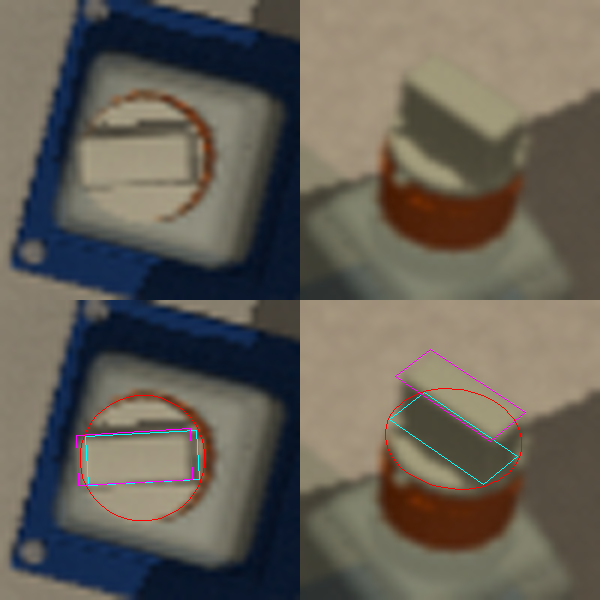

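View pics/f3.png

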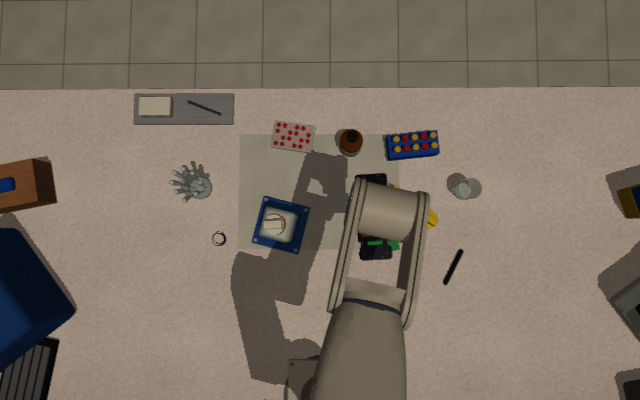

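The cap sits upright on the collar with the wing at the expected yaw. The visible bystanders are where they were, though the arm hides the yellow cap nearest the pad. Handing in.

```bash
python3 - <<'E'
from workcell import workorder, ctrl
print(workorder.close_job()); print(ctrl.get_obs()["t"])
E
```

```text
the job is handed in; nothing more can be done
None
the job is handed in; nothing more can be done
```

The white cap is on the bottle and, by the force readings, locked. I handed the job in at about 24 s of the 72 s allowed.

**What I did:** I gripped the cap by its wing, carried it to the collar and lowered it at the angle where the cameras showed the gaps, about 15° off the bottle's axis. The lugs dropped in at the first try, so I didn't need to turn it to search for them. I pressed to about 9 N, turned it 57° clockwise, let it rise on the spring and let go.

**Checks:**
- **In the gaps:** the force rose at about 1 N per mm, as expected from the spring.
- **Turning:** there was almost no torque, and I stopped before the end stop. The most I read was about 9 N down, far below 50 N.
- **Locked:** the cap rose about 4 mm, more than the lip would have allowed. Then the spring push fell from 4.7 to 1.4 N, as it should with the lugs stopped in the pockets. The side force reached about 5 N just then, and I eased down slightly before opening the fingers. I didn't try turning it back.
- **Final pictures:** the cap stands upright at the expected angle. In the side view it looked about 1 pixel (2–3 mm) lower than my model. The camera error is about 2 mm, so I trusted the force readings.
- **Other items:** those I could see had not moved. In the last picture the arm hid one yellow cap near the pad; nothing I felt suggested it was touched.

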